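# Clamp the rod in its V-blocks with the cam clamp

### The job

Clamp the steel rod down in its two V-blocks; nothing needs to be gripped, and nothing may be lifted. With the side of a finger push the clamp's strap round until it lies across the rod against its stop pin, then press the cam lever down flat with a fingertip. Leave the lever up until the strap is over the rod, leave the rod lying in place in the V-blocks, and do not disturb the other things.

Things in the scene. Friction and masses are not known exactly. Their poses are not given: they have to be found in the camera images.
- fixture: clamping fixture, fixed to the worktop: aluminium plate 150 (x) x 190 (y) x 10 mm; origin under its centre, z up. In its frame the clamp's post stands at x -30, y 0; the rod lies along y at x +30 on two V-blocks (y 23 to 67 mm on both sides, tops at z 44; rod top at z 56); a 10 mm stop pin, top at z 72, at x 0, y -17.5 stops the strap where it points along +x over the rod
- post (a point): the vertical axis of the clamp's post, at half the thickness of the strap (70 mm above the worktop); its axes are the fixture's axes
- strap_nose (a point): point on the strap's middle line 66 mm from the post axis, at half thickness; x points along the strap away from the post. The strap is a dark steel bar 25 mm wide, from 64 to 76 mm above the worktop, its round end 78 mm from the post axis. On top, 60 mm from the post, is a screw head 18 mm across that rises 9 mm; below it hangs the pad, at its lowest 55 mm above the worktop
- clamp_strap (a joint): swing of the strap about the post, rad: 0 = across the rod, against the stop pin; it grows counter-clockwise seen from above (towards the fixture's +y), up to 1.65. It stays where it is left; about 2 N at 60 mm from the post moves it
- clamp_lever (a joint): angle of the cam lever above level, rad: 0 = down flat (its stop), 1.0 = fully up. The lever points away from the strap's nose (along the strap's -x) and turns round the post with the strap. It stays where it is left; about 5 to 7 N straight down, 45 mm from its pivot, presses it down, which lowers the pad by 3.2 mm per rad on to the rod
- lever_pivot (a point): the level pin about which the lever turns, on the post axis, 88 mm above the worktop
- lever_end (a point): middle of the lever's free end, 110 mm from the pivot. The bar is 13 mm wide and 8 mm thick, the outer 40 mm is a black grip 20 mm wide and 10 mm thick. When flat, its upper side is 94 mm (grip 95 mm) above the worktop
- clamp_pad: round steel pad, 16 mm across, under the strap; origin at the centre of its underside
- rod: plain steel rod, 20 mm across and 144 mm long, loose in the two V-blocks; its y axis runs along it; origin on its underside at mid-length as it starts
- rod_center (a point): centre of the rod
- gauge_block_30: small steel gauge block 15x30x9 mm lying on the fixture's plate, near its right corner on the lever side; origin under its centre
- gauge_block_12: small steel gauge block 9x12 mm, standing 35 mm tall on the fixture's plate, near its left corner on the lever side; origin under its centre
- loupe: green eye loupe, 39 mm across, 30 mm tall, on the worktop at the left; origin under its centre
- engineer_square: steel engineer's square 78x98x15 mm lying flat on the worktop at the right; origin under its centre
- extra_plug_gauge: double-ended plug gauge 17x92x15 mm lying on the worktop at the left; origin under its centre
There are look-alikes about, which are no part of the job. Of the things shaped like the rod, the steel one is meant.

How it is judged:
By the outcome, as a careful person would: the job done as asked, in the order asked, and still so for the second after the job is handed in, with the robot touching nothing.
It also fails if it takes over 48 s, if anything falls off the work surface, if the arm or the gripper's body presses on something with over 40 N, if the wrist force passes 120 N, or if a joint passes its speed limit or range.

### The arm

A 6-joint arm with a two-finger parallel gripper is mounted at the origin on a cart in front of the work surface, level with it; the furniture and walls round the work are solid. World frame = base frame: x ahead of the robot, y to its left, z up, the work surface at z = 0. Lengths are in m, angles in rad, forces in N, time in s.
With the tool pointing down it reaches from about 0.375 to 0.975 m from the base axis. Payload 3.8 kg.
Tool frame: the origin (TCP) lies at the very end of the fingers, on their centre line; the grasp point (between the pads) lies 19 mm behind it; z points along the fingers, y is the line along which they close (so a half turn about z gives the same grasp; the last joint's range is limited). The gripper opens to 85 mm and grips with 20 to 120 N. Pads are 22 mm wide; open, the fingers measure 114 mm over their backs; the gripper's body (76 mm by 85 mm) begins 54 mm behind the grasp point. The pads swing forward as they close: fully open they stand 13 mm farther back than shut.
Start: joints at [-1.193, 0.264, 1.604, -0, 1.274, -0.037], TCP at [0.272, -0.618, 0.231] pointing down, gripper open.
Joint ranges: [-2.63, 2.63], [-0.94, 2.18], [0.31, 2.57], [-1.31, 4.45], [0, 2.66], [-2.55, 2.55]. Speed limits (rad/s): [2.57, 2.57, 3.14, 3.14, 3.14, 3.14].

### API

Orientations are given as a rotation vector (axis times angle).
In Python, from workcell import monitor, viewer, workorder gives the robot as it stands.
- The arm moves only by the tool jog_arm, never from a script. Its argument "commands" is a list of rows, each an object with "travel": the shift along the tool's x, y, z in mm, a list of three; "rot": the turn, a rotation vector about the tool's x, y, z in degrees, a list of three; "claw": the closure in counts, from 0 (fully open) to 255 (shut). A call has exactly 5 rows; each row shifts and turns the commanded pose from where the row before left it, along the tool's axes as they then stand; what a row does not reach is not made up. A row lasts 1/10 s, in which the tool goes at most 50 mm and 8.59 degrees, less where a joint would pass 70% of its speed; a pose out of reach is approached as far as the arm can. A call is refused whole if a number of a shift passes 50 or a number of a turn 8.59, either way. A call with a gripper value outside its range is refused whole. The fingers move at their own pace and stop on an object; "force" is the grip in N (left out, the last holds). Time passes only in rows, so rows that do not move let the fingers close, or fill a call up. It gives the time, the measured TCP pose, the force, the opening and the grip force at its end, in the units of the state.
- monitor.read_state(): the state, without advancing time (a new reading comes with each control period).
- viewer.read_camera(name): name is "side" or "top" or "wrist"; returns a dict with "color" (384x512x3 uint8, blue, green, red), "camera_matrix" (3x3 intrinsics, pixels), "k1" (the pictures are not rectified: a ray, as slopes to the right and down, at radius r is drawn at 1 + k1 r^2 times it, then the intrinsics apply), "R" (3x3) and "t" (3): a world point X has camera coordinates R X + t. Camera axes: x right, y down, z forward; pixel columns grow to the right and rows downward; lengths in m; the calibration is good to about 2 mm. A picture is of the moment at which its call begins. There is no depth.
- workorder.finish_job(): hands the job in; it is judged then, once.
The state is a dict: "time": time; "q": joint angles; "joint_vel": joint speeds; "joint_torque": joint torques, N m; "tool_pos": TCP position; "tcp_rot": TCP orientation; "wrist_force": force on the tool from outside, world axes, zero at the start; "torque": the same for the moment, N m; "width": opening from 0.0 (shut) to 1.0 (fully open); "grip_force": force on a finger pad.
Only numpy, scipy, OpenCV 4.12 (cv2) and the standard library are available. Lean on these libraries where they do the work, as an engineer would, in place of code of your own. Each camera call takes 0.05 s, during which the arm holds its last target. There are 200 camera calls.

## Working session

There is one attempt and no reset: what is moved stays moved. The work goes in short steps, Python scripts to look and compute and a tool call to move; the robot and the scene stay as the last step left them, time stands still between calls to the robot, and variables do not carry over. Pictures are saved under pics/ and viewed, at most 10 in all, crops included, and the job is handed in when it is done.

Besides the shell and the picture viewer there is one more tool, called after "Emit:" by a JSON object that holds its "name" and its "arguments", one argument or row to a line. jog_arm: Moves the arm, as the interface text tells. Its arguments: {"type":"object","properties":{"commands":{"type":"array","items":{"type":"object","properties":{"travel":{"type":"array","items":{"type":"number"}},"rot":{"type":"array","items":{"type":"number"}},"claw":{"type":"number"}}}},"force":{"type":"number"}},"required":["commands"]}

```bash
mkdir -p pics
cat > h.py <<'E'
import numpy as np, cv2
from workcell import monitor, viewer, workorder
def shot(n,f):
    c=viewer.read_camera(n); cv2.imwrite(f'pics/{f}.png',c['color']); np.savez(f'pics/{f}.npz',**{k:np.array(c[k]) for k in('camera_matrix','k1','R','t')}); return c
def load(f): return dict(np.load(f'pics/{f}.npz'))
def pix2w(c,u,v,z):
    K=c['camera_matrix'];k=float(c['k1'])
    d=np.array([(u-K[0,2])/K[0,0],(v-K[1,2])/K[1,1]]);s=d.copy()
    for _ in range(20): s=d/(1+k*(s@s))
    R=c['R'];C=-R.T@c['t'];r=R.T@np.array([s[0],s[1],1]);return C+r*(z-C[2])/r[2]
def w2pix(c,X):
    p=c['R']@np.array(X)+c['t'];s=p[:2]/p[2];s=s*(1+float(c['k1'])*(s@s));K=c['camera_matrix'];return K[:2,:2]@s+K[:2,2]
E
python3 - <<'E'
from h import *
a=shot('top','top0');b=shot('side','side0')
for c in(a,b): print((-c['R'].T@c['t']).round(3),c['R'].round(2).tolist(),c['k1'])
print(monitor.read_state())
E
```

```text
[ 0.276 -0.02   1.334] [[0.06, -1.0, -0.0], [-0.98, -0.06, -0.2], [0.2, 0.01, -0.98]] 0.03890833696832903
[0.276 1.214 0.628] [[-0.98, -0.2, 0.0], [-0.08, 0.39, -0.92], [0.18, -0.9, -0.4]] -0.127723569225229
{'time': 0.1, 'q': array([-1.19284563e+00,  2.64708821e-01,  1.60525617e+00, -2.87824597e-05,
        1.27367593e+00, -3.69274889e-02]), 'joint_vel': array([-0.00065944, -0.00066326, -0.00428072,  0.00173798, -0.00206108,
       -0.00048027]), 'joint_torque': array([ 5.70978627e-04, -5.16707397e+01, -3.68589199e+01, -3.10496819e-05,
        6.32986616e-03, -1.94360632e-05]), 'tool_pos': array([ 0.27180636, -0.61713381,  0.2300555 ]), 'tcp_rot': array([-3.07226828e+00, -6.46623570e-01,  5.88165387e-04]), 'wrist_force': array([-0.32343907, -0.06963886, -0.20921636]), 'torque': array([ 0.01975045, -0.0463354 ,  0.01112581]), 'grip_force': 0.0, 'width': 0.9923347873903732}
```

View pics/top0.png

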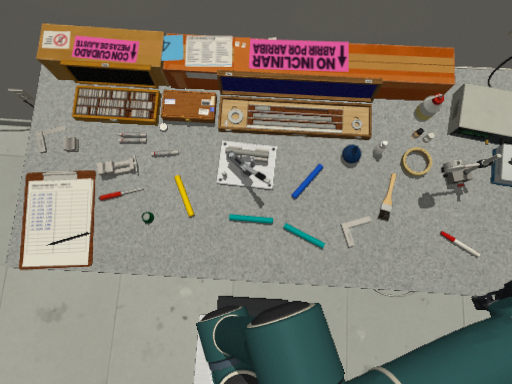

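View pics/side0.png

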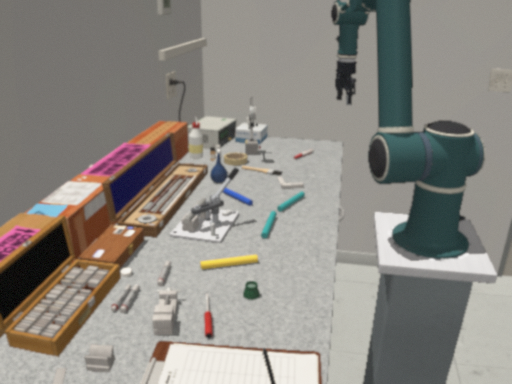

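The top view shows the fixture plate at about (247,165), and the side view shows it at about (207,222). I'll enlarge both.

Run:
```python
from h import *
a=cv2.imread('pics/top0.png')[130:220,200:300];b=cv2.imread('pics/side0.png')[180:260,155:265]
a=cv2.resize(a,None,fx=5.5,fy=5.5,interpolation=cv2.INTER_CUBIC);cv2.imwrite('pics/z1.png',a)
b=cv2.resize(b,None,fx=6,fy=6,interpolation=cv2.INTER_CUBIC);cv2.imwrite('pics/z2.png',b)
c=load('top0')
for p in [(223,143),(276,145),(273,189),(219,185)]: print(pix2w(c,*p,.01).round(3))
```

```text
[0.712 0.125 0.01 ]
[ 0.715 -0.055  0.01 ]
[ 0.561 -0.053  0.01 ]
[0.565 0.128 0.01 ]
```

View pics/z1.png

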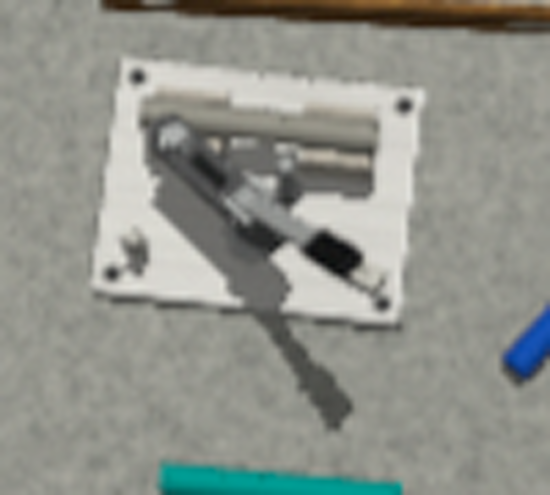

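View pics/z2.png

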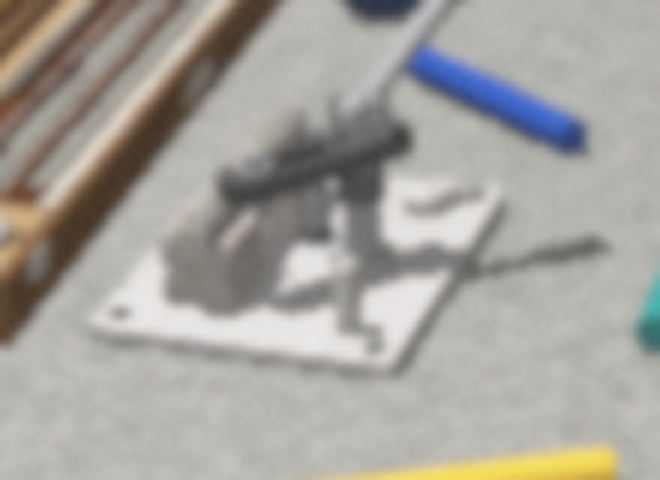

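Run:
```python
from h import *
c=load('top0')
z=lambda u,v,h: pix2w(c,200+u/5.5,130+v/5.5,h)
P=np.array([z(125,58,.01),z(425,92,.01),z(402,325,.01),z(93,290,.01)]);print(P.round(4))
o=P.mean(0)[:2]
ex=(P[0]+P[1]-P[2]-P[3])[:2];ey=(P[0]+P[3]-P[1]-P[2])[:2]
th=np.mean([np.arctan2(ex[1],ex[0]),np.arctan2(-ey[0],ey[1])]);print('o',o,'yaw',th,np.arctan2(ex[1],ex[0]),np.arctan2(-ey[0],ey[1]))
R=np.array([[np.cos(th),-np.sin(th)],[np.sin(th),np.cos(th)]])
post=o+R@[-.03,0];print('post',post)
s=z(172,133,.085)[:2]; f=R.T@(s-post);print('screw',s,f,np.hypot(*f),'swing',np.arctan2(f[1],f[0]))
for h in(.14,.16,.18): 
  e=z(358,262,h)[:2];g=R.T@(e-post);print(h,e,g,np.hypot(*g))
for n,p,h in(('pin',(0,-.0175),.072),('post',(-.03,0),.076)):
  print(n,(w2pix(c,[*(o+R@p),h])-[200,130])*5.5)
for n,p in(('g30',(375,282)),('g12',(130,245))): print(n,R.T@(z(*p,.02)[:2]-o))
from scipy.spatial.transform import Rotation as Q
from workcell import monitor
m=Q.from_rotvec(monitor.read_state()['tcp_rot']).as_matrix();print(m.round(3))
```

```text
[[ 0.7203  0.127   0.01  ]
 [ 0.7092 -0.0599  0.01  ]
 [ 0.5612 -0.0533  0.01  ]
 [ 0.5719  0.1353  0.01  ]]
o [0.64064718 0.03728695] yaw -0.05407644759690658 -0.0501977561002903 -0.057955139093522866
post [0.61069103 0.03890845]
screw [0.65117666 0.08800012] [0.03777304 0.05120816] 0.06363236586726494 swing 0.9352545453566544
0.14 [ 0.56707597 -0.02402909] [-0.04014953 -0.06520294] 0.0765728968290537
0.16 [ 0.56219254 -0.02395852] [-0.04502963 -0.06539642] 0.07940000189662218
0.18 [ 0.55730911 -0.02388795] [-0.04990974 -0.06558991] 0.08241976591667972
pin [288.15268548 164.89065245]
post [252.23541127 209.10771272]
g30 [-0.05205637 -0.07559125]
g12 [-0.04588159  0.07429387]
[[ 0.915  0.403 -0.001]
 [ 0.403 -0.915  0.002]
 [ 0.    -0.002 -1.   ]]
```

The fixture origin is at about (0.641, 0.037) with yaw -0.054. The post is at (0.611, 0.039) and the strap swing is about 0.93. I'll close the claw and go over to the +y side of the strap.

Emit:
{"name": "jog_arm", "arguments": {
  "commands": [
    {"travel": [36,-31,0],"rot": [0,0,0],"claw": 255},
    {"travel": [36,-31,0],"rot": [0,0,0],"claw": 255},
    {"travel": [36,-31,0],"rot": [0,0,0],"claw": 255},
    {"travel": [36,-31,0],"rot": [0,0,0],"claw": 255},
    {"travel": [36,-31,0],"rot": [0,0,0],"claw": 255}
  ]
}}

```text
time: 0.6
tool_pos: [0.3745, -0.4014, 0.2307]
tcp_rot: [-3.074, -0.646, 0.0]
wrist_force: [0.0, -0.2, -0.1]
width: 0.142
grip_force: 0.0
```

Emit:
{"name": "jog_arm", "arguments": {
  "commands": [
    {"travel": [36,-31,0],"rot": [0,0,0],"claw": 255},
    {"travel": [36,-31,0],"rot": [0,0,0],"claw": 255},
    {"travel": [36,-31,0],"rot": [0,0,0],"claw": 255},
    {"travel": [36,-31,0],"rot": [0,0,0],"claw": 255},
    {"travel": [36,-31,0],"rot": [0,0,0],"claw": 255}
  ]
}}

```text
time: 1.1
tool_pos: [0.4767, -0.187, 0.231]
tcp_rot: [-3.074, -0.647, 0.0]
wrist_force: [1.5, 0.6, -1.1]
width: -0.003
grip_force: 0.0
```

Emit:
{"name": "jog_arm", "arguments": {
  "commands": [
    {"travel": [36,-31,0],"rot": [0,0,0],"claw": 255},
    {"travel": [36,-31,0],"rot": [0,0,0],"claw": 255},
    {"travel": [36,-31,0],"rot": [0,0,0],"claw": 255},
    {"travel": [36,-31,0],"rot": [0,0,0],"claw": 255},
    {"travel": [36,-31,0],"rot": [0,0,0],"claw": 255}
  ]
}}

```text
time: 1.6
tool_pos: [0.579, 0.0274, 0.2309]
tcp_rot: [3.074, 0.647, -0.001]
wrist_force: [0.3, -0.4, 0.8]
width: -0.001
grip_force: 0.0
```

Emit:
{"name": "jog_arm", "arguments": {
  "commands": [
    {"travel": [30,-26,0]},
    {"travel": [30,-26,0]},
    {"travel": [15,-13,0]},
    {"travel": [0,0,0]},
    {"travel": [0,0,0]}
  ]
}}

```text
$.commands[0]: bad value
```

Run:
```python
from h import *
w=shot('wrist','w1');t=shot('top','t1')
st=monitor.read_state();print(st['tool_pos'],(-w['R'].T@w['t']).round(3))
a=cv2.resize(w['color'],(512,384));b=cv2.resize(t['color'][125:215,205:285],(341,384),interpolation=cv2.INTER_CUBIC)
cv2.imwrite('pics/m1.png',np.hstack([w['color'],b])[:, :800])
th=-.054;R=np.array([[np.cos(th),-np.sin(th)],[np.sin(th),np.cos(th)]]);o=np.array([.6406,.0373])
for n,p in dict(tl=(.075,.095,.01),tr=(.075,-.095,.01),br=(-.075,-.095,.01),bl=(-.075,.095,.01),post=(-.03,0,.088),pin=(0,-.0175,.072),screw=(.0057,.0483,.085)).items(): print(n,w2pix(w,[*(o+R@p[:2]),p[2]]).round())
```

```text
[0.58025358 0.03049617 0.23074393] [0.652 0.059 0.373]
tl [225.  25.]
tr [359. 100.]
br [301. 198.]
bl [177. 137.]
post [257. 148.]
pin [283. 129.]
screw [230.  95.]
```

View pics/m1.png

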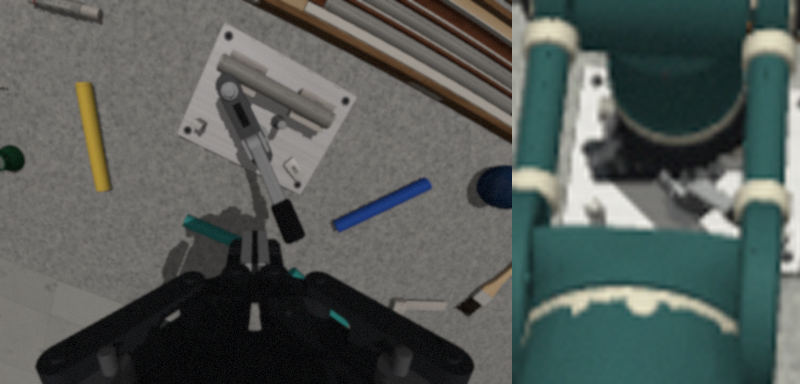

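The wrist view shows the plate corners at (228,24), (356,97), (303,194) and (178,132), within about 3 px of my estimate. The screw is at (230,91) and the lever grip end is at (292,241). The fixture pose is good enough to go on.

Emit:
{"name": "jog_arm", "arguments": {
  "commands": [
    {"travel": [28,-27,0],"rot": [0,0,0],"claw": 255},
    {"travel": [28,-27,0],"rot": [0,0,0],"claw": 255},
    {"travel": [15,-13,0],"rot": [0,0,0],"claw": 255},
    {"travel": [0,0,0],"rot": [0,0,0],"claw": 255},
    {"travel": [0,0,40],"rot": [0,0,0],"claw": 255}
  ]
}}

```text
time: 2.2
tool_pos: [0.6214, 0.1154, 0.1974]
tcp_rot: [3.072, 0.648, 0.019]
wrist_force: [2.2, -0.2, 0.2]
width: -0.001
grip_force: 0.0
```

Run:
```python
from h import *
w=shot('wrist','w2');print(monitor.read_state()['tool_pos'])
cv2.imwrite('pics/m2.png',cv2.resize(w['color'][60:330,110:470],(800,600),interpolation=cv2.INTER_CUBIC))
c=load('w1')
from scipy.optimize import least_squares
F=[(.075,.095),(.075,-.095),(-.075,-.095),(-.075,.095)];px=np.array([(228,24),(356,97),(303,194),(178,132)])
def xy(v,p): return [v[0]+np.cos(v[2])*p[0]-np.sin(v[2])*p[1],v[1]+np.sin(v[2])*p[0]+np.cos(v[2])*p[1]]
v=least_squares(lambda v:np.concatenate([w2pix(c,[*xy(v,p),.01])-q for p,q in zip(F,px)]),[.64,.037,-.054]);print(v.x,v.fun.round(1))
P=np.array(xy(v.x,(-.03,0)));d=pix2w(c,230,91,.085)[:2]-P;print('post',P,'r',np.hypot(*d),'swing',np.arctan2(d[1],d[0])-v.x[2])
f=lambda a:w2pix(c,[*(P-.11*np.cos(a[1])*np.array([np.cos(a[0]+v.x[2]),np.sin(a[0]+v.x[2])])),.088+.11*np.sin(a[1])])-[292,241]
print('swing,lever',least_squares(f,[.95,.8]).x)
```

```text
[0.61463013 0.11395286 0.18577711]
[ 0.64401424  0.03790004 -0.05818891] [-2.  -2.8  3.9  0.2 -1.3  1.7 -0.6  2. ]
post [0.61406501 0.03964472] r 0.060382648819911205 swing 0.944245300204757
swing,lever [0.86892019 0.82115934]
```

View pics/m2.png

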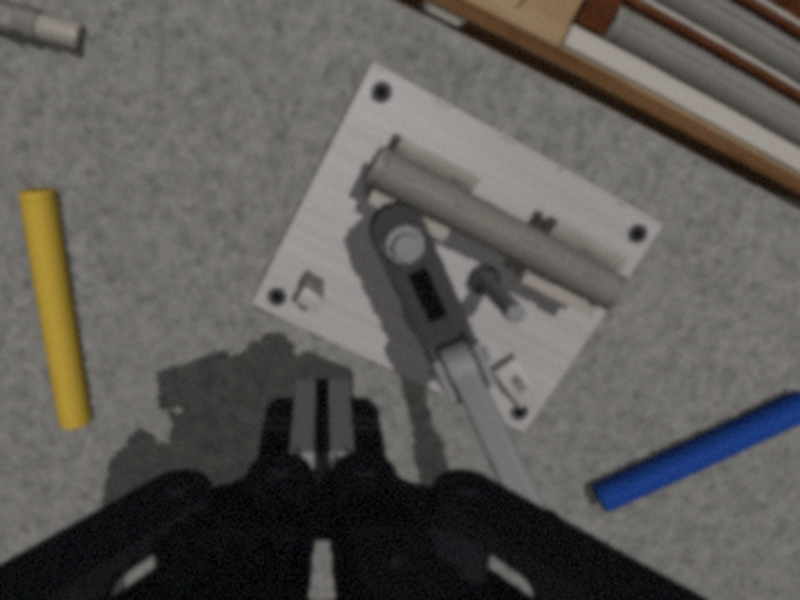

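The strap points up and left from the post (screw at about (405,243)). The closed fingertips (322,380) are on its +y side with clearance. Descending now.

Emit:
{"name": "jog_arm", "arguments": {
  "commands": [
    {"travel": [0,0,40],"rot": [0,0,0],"claw": 255},
    {"travel": [0,0,40],"rot": [0,0,0],"claw": 255},
    {"travel": [0,0,30],"rot": [0,0,0],"claw": 255},
    {"travel": [4,0,12],"rot": [0,0,0],"claw": 255},
    {"travel": [0,0,0],"rot": [0,0,0],"claw": 255}
  ]
}}

```text
time: 2.75
tool_pos: [0.6188, 0.1157, 0.0672]
tcp_rot: [3.075, 0.646, -0.008]
wrist_force: [0.0, -0.2, 0.9]
width: -0.001
grip_force: 0.0
```

```bash
cat > plan.py <<'E'
import numpy as np
post=np.array([.6125,.0392]);yaw=-.056
def deltas(p,h,tg):
    for s,d,h2 in tg:
        f=s+yaw;u=np.array([np.cos(f),np.sin(f)]);n=np.array([-u[1],u[0]])
        q=post+.066*u+d*n;D=(q-p)*1000;x=np.array([np.cos(h),np.sin(h)]);y=np.array([np.sin(h),-np.cos(h)])
        print(round(s,2),'travel',(x@D).round(1),(y@D).round(1),'rotz',np.degrees(h-h2).round(2),'xy',q.round(4));p=q;h=h2
E
python3 - <<'E'
from plan import *
h0=.414
S=[.93]*3+list(np.linspace(.83,.03,9));D=[.04,.035,.031]+list(np.linspace(.031,.028,9));H=[h0]*3+list(np.linspace(h0-.05,-.054,9))
deltas(np.array([.6188,.1157]),h0,zip(S,D,H))
E
```

```text
0.93 travel 4.8 2.4 rotz 0.0 xy [0.6242 0.1155]
0.93 travel 2.2 4.5 rotz 0.0 xy [0.628  0.1123]
0.93 travel 1.8 3.6 rotz 0.0 xy [0.6311 0.1097]
0.83 travel 5.5 4.8 rotz 2.86 xy [0.638  0.1075]
0.73 travel 5.3 5.4 rotz 2.99 xy [0.645  0.1043]
0.63 travel 5.0 5.7 rotz 2.99 xy [0.6515 0.1004]
0.53 travel 4.7 5.9 rotz 2.99 xy [0.6576 0.0959]
0.43 travel 4.4 6.2 rotz 2.99 xy [0.6632 0.0908]
0.33 travel 4.1 6.4 rotz 2.99 xy [0.6682 0.0851]
0.23 travel 3.7 6.6 rotz 2.99 xy [0.6725 0.0789]
0.13 travel 3.4 6.7 rotz 2.99 xy [0.6762 0.0724]
0.03 travel 3.0 6.9 rotz 2.99 xy [0.6792 0.0655]
```

Emit:
{"name": "jog_arm", "arguments": {
  "commands": [
    {"travel": [5,2.5,0],"rot": [0,0,0],"claw": 255},
    {"travel": [2,4.5,0],"rot": [0,0,0],"claw": 255},
    {"travel": [2,3.5,0],"rot": [0,0,0],"claw": 255},
    {"travel": [5.5,5,0],"rot": [0,0,3],"claw": 255},
    {"travel": [5.5,5.5,0],"rot": [0,0,3],"claw": 255}
  ]
}}

```text
time: 3.25
tool_pos: [0.6479, 0.1056, 0.0708]
tcp_rot: [-3.104, -0.482, -0.002]
wrist_force: [-0.9, 1.8, 0.5]
width: 0.001
grip_force: 0.8
```

Emit:
{"name": "jog_arm", "arguments": {
  "commands": [
    {"travel": [5,5.5,1],"rot": [0,0,3],"claw": 255},
    {"travel": [4.5,6,1],"rot": [0,0,3],"claw": 255},
    {"travel": [4.5,6,1],"rot": [0,0,3],"claw": 255},
    {"travel": [4,6.5,0],"rot": [0,0,3],"claw": 255},
    {"travel": [3.5,6.5,0],"rot": [0,0,3],"claw": 255}
  ]
}}

```text
time: 3.75
tool_pos: [0.6754, 0.0803, 0.0694]
tcp_rot: [-3.14, -0.072, -0.003]
wrist_force: [-4.5, 1.1, 7.8]
width: -0.002
grip_force: 4.8
```

Run:
```python
from h import *
w=shot('wrist','w3');s=shot('side','s3');st=monitor.read_state();print(st['tool_pos'],st['tcp_rot'],st['wrist_force'])
a=cv2.resize(w['color'][60:300,130:400],(420,373));b=cv2.resize(s['color'][160:260,150:252],(380,373),interpolation=cv2.INTER_CUBIC)
cv2.imwrite('pics/m3.png',np.hstack([a,b]))
```

```text
[0.6760957  0.07929875 0.06939862] [3.14039127 0.0731647  0.00528117] [-1.32110904 -1.02635913  6.57525417]
```

View pics/m3.png

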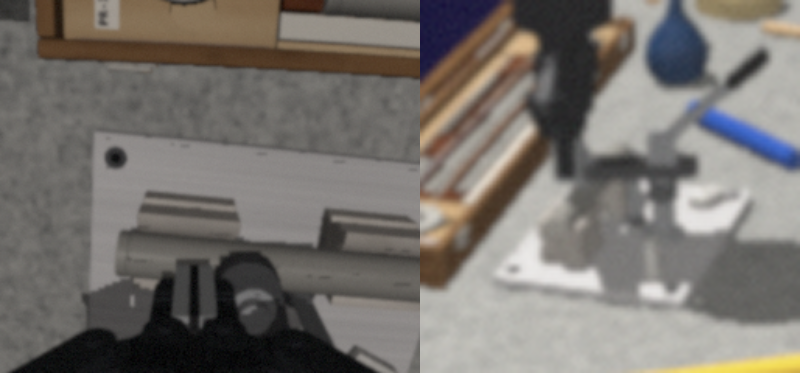

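The strap is being carried round and is now close to across the rod; in the crop, the screw at (255,305) is right next to the fingers. There is a small upward force on the fingers, so I'll ease up 2 mm and go on.

Emit:
{"name": "jog_arm", "arguments": {
  "commands": [
    {"travel": [0,0,-2],"rot": [0,0,0],"claw": 255},
    {"travel": [2.5,5,0],"rot": [0,0,3],"claw": 255},
    {"travel": [2,5,0],"rot": [0,0,3],"claw": 255},
    {"travel": [0,0,0],"rot": [0,0,0],"claw": 255},
    {"travel": [0,0,0],"rot": [0,0,0],"claw": 255}
  ]
}}

```text
time: 4.35
tool_pos: [0.6799, 0.0703, 0.0695]
tcp_rot: [-3.14, 0.087, -0.004]
wrist_force: [0.5, -0.0, 3.2]
width: -0.003
grip_force: 1.8
```

Emit:
{"name": "jog_arm", "arguments": {
  "commands": [
    {"travel": [0,3,-1],"rot": [0,0,0],"claw": 255},
    {"travel": [0,3,0],"rot": [0,0,0],"claw": 255},
    {"travel": [0,2,0],"rot": [0,0,0],"claw": 255},
    {"travel": [0,0,0],"rot": [0,0,0],"claw": 255},
    {"travel": [0,0,0],"rot": [0,0,0],"claw": 255}
  ]
}}

```text
time: 4.85
tool_pos: [0.6787, 0.0621, 0.0696]
tcp_rot: [3.14, -0.089, 0.001]
wrist_force: [2.4, 0.9, 3.0]
width: 0.001
grip_force: 1.6
```

Emit:
{"name": "jog_arm", "arguments": {
  "commands": [
    {"travel": [0,1,0],"rot": [0,0,0],"claw": 255},
    {"travel": [0,1,0],"rot": [0,0,0],"claw": 255},
    {"travel": [0,1,0],"rot": [0,0,0],"claw": 255},
    {"travel": [0,0,0],"rot": [0,0,0],"claw": 255},
    {"travel": [0,0,0],"rot": [0,0,0],"claw": 255}
  ]
}}

```text
time: 5.35
tool_pos: [0.6787, 0.0597, 0.0696]
tcp_rot: [-3.14, 0.089, -0.002]
wrist_force: [3.5, 5.2, 3.4]
width: -0.001
grip_force: 2.7
```

Emit:
{"name": "jog_arm", "arguments": {
  "commands": [
    {"travel": [0,1,0],"rot": [0,0,0],"claw": 255},
    {"travel": [0,1,0],"rot": [0,0,0],"claw": 255},
    {"travel": [0,0,0],"rot": [0,0,0],"claw": 255},
    {"travel": [0,0,0],"rot": [0,0,0],"claw": 255},
    {"travel": [0,0,0],"rot": [0,0,0],"claw": 255}
  ]
}}

```text
time: 5.85
tool_pos: [0.6787, 0.0592, 0.0696]
tcp_rot: [-3.138, 0.089, -0.002]
wrist_force: [3.7, 7.8, 1.7]
width: 0.001
grip_force: 4.3
```

Run:
```python
from h import *
w=shot('wrist','w4');s=shot('side','s4');st=monitor.read_state();print(st['tool_pos'],st['wrist_force'])
a=cv2.resize(w['color'][60:300,130:400],(420,373));b=cv2.resize(s['color'][160:260,150:252],(380,373),interpolation=cv2.INTER_CUBIC)
cv2.imwrite('pics/m4.png',np.hstack([a,b]))
```

```text
[0.67869909 0.05925171 0.06960039] [4.18409516 8.21921705 1.91642938]
```

View pics/m4.png

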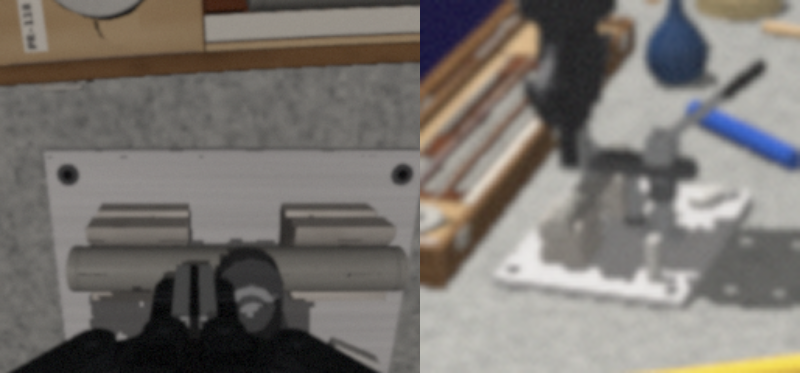

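The strap lies across the rod at the pin: the last 2 mm of commanded push moved it only 0.5 mm, at 8 N. The crop shows the screw at (255,300) over the rod, and the rod is still in its V-blocks. I'll back off, rise, and work out the lever angle from the side view (grip end at about (241,178) in the full frame).

Emit:
{"name": "jog_arm", "arguments": {
  "commands": [
    {"travel": [0,-8,0],"rot": [0,0,0],"claw": 255},
    {"travel": [0,-12,0],"rot": [0,0,0],"claw": 255},
    {"travel": [0,0,-40],"rot": [0,0,0],"claw": 255},
    {"travel": [0,0,-50],"rot": [0,0,0],"claw": 255},
    {"travel": [0,0,-50],"rot": [0,0,0],"claw": 255}
  ]
}}

```text
time: 6.45
tool_pos: [0.6763, 0.0766, 0.2076]
tcp_rot: [3.138, -0.088, -0.012]
wrist_force: [0.6, -0.2, -0.4]
width: 0.003
grip_force: 0.0
```

Emit:
{"name": "jog_arm", "arguments": {
  "commands": [
    {"travel": [0,0,-30],"rot": [0,0,0],"claw": 255},
    {"travel": [-30,0,0],"rot": [0,0,0],"claw": 255},
    {"travel": [-40,0,0],"rot": [0,0,0],"claw": 255},
    {"travel": [0,0,0],"rot": [0,0,0],"claw": 255},
    {"travel": [0,0,0],"rot": [0,0,0],"claw": 255}
  ]
}}

```text
time: 6.95
tool_pos: [0.6071, 0.0807, 0.2377]
tcp_rot: [3.139, -0.088, -0.006]
wrist_force: [0.4, -0.8, 0.5]
width: -0.001
grip_force: 0.0
```

Run:
```python
from h import *
from plan import post,yaw
w=shot('wrist','w5');s=shot('side','s5');st=monitor.read_state();print(st['tool_pos'],st['tcp_rot'])
u=np.array([np.cos(yaw),np.sin(yaw)])
S=cv2.resize(s['color'][165:245,170:260],(450,400),interpolation=cv2.INTER_CUBIC)
for a in(.7,.8,.9,1.0):
  X=[*(post-.11*np.cos(a)*u),.088+.11*np.sin(a)];q=w2pix(s,X);print(a,q.round(1),((q-[170,165])*5).round(), w2pix(w,X).round(1))
print('pivot',((w2pix(s,[*post,.088])-[170,165])*5).round(),w2pix(w,[*post,.088]).round())
cv2.imwrite('pics/m5.png',np.hstack([cv2.resize(w['color'],(350,262),interpolation=cv2.INTER_AREA) if 0 else cv2.copyMakeBorder(w['color'][:, 110:460],0,16,0,0,cv2.BORDER_CONSTANT),S]))
```

```text
[0.60942014 0.08083947 0.23877007] [ 3.13953484e+00 -8.88723700e-02 -1.48999104e-03]
0.7 [242.6 178.5] [363.  68.] [297.1 273.4]
0.8 [240.  175.5] [350.  53.] [298.9 271.7]
0.9 [237.1 172.8] [335.  39.] [300.6 268.6]
1.0 [233.9 170.3] [320.  27.] [302.5 264. ]
pivot [221. 169.] [291. 170.]
```

View pics/m5.png

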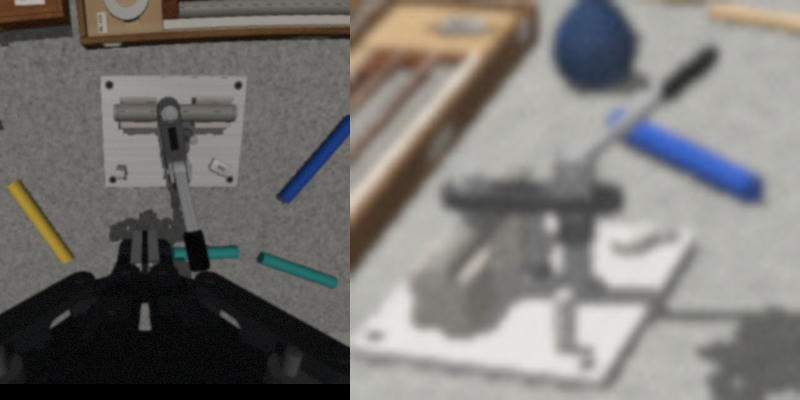

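Run:
```python
from h import *
from plan import post,yaw
from scipy.optimize import least_squares
c=load('w5')
I=cv2.imread('pics/w5.png');
xy=lambda v,p:[v[0]+np.cos(v[2])*p[0]-np.sin(v[2])*p[1],v[1]+np.sin(v[2])*p[0]+np.cos(v[2])*p[1]]
F=[(.075,.095),(.075,-.095),(-.075,-.095),(-.075,.095)];px=np.array([(101,77),(246,77),(239,186),(106,187)])+[110,0]
v=least_squares(lambda v:np.concatenate([w2pix(c,[*xy(v,p),.01])-q for p,q in zip(F,px)]),[.64,.037,-.054]);print(v.x,v.fun.round(1))
P=np.array(xy(v.x,(-.03,0)));print(P)
for s in(0,.05,.1,.15):
  u=np.array([np.cos(s+v.x[2]),np.sin(s+v.x[2])])
  print(s,'screw',w2pix(c,[*(P+.06*u),.085])-[110,0],'nose',w2pix(c,[*(P+.078*u),.076])-[110,0],'end',w2pix(c,[*(P-.11*np.cos(.75)*u),.088+.11*np.sin(.75)])-[110,0],'pivot',w2pix(c,[*P,.09])-[110,0])
cv2.imwrite('pics/m6.png',cv2.resize(I[60:280,200:360],(436*1,600),interpolation=cv2.INTER_CUBIC))
```

```text
[ 0.64220699  0.03927627 -0.04541326] [-1.3 -0.6  2.3 -1.5 -0.9  1.2 -0.2  1.7]
[0.61223792 0.0406382 ]
0 screw [181.21128181 114.31051285] nose [180.5403212  96.5811472] end [187.37995516 272.99520909] pivot [180.27380682 170.8788797 ]
0.05 screw [178.36333565 114.40532239] nose [176.88443558  96.70128383] end [191.64596672 272.8335986 ] pivot [180.27380682 170.8788797 ]
0.1 screw [175.51877065 114.64755897] nose [173.23323657  97.01423119] end [195.91011821 272.48917474] pivot [180.27380682 170.8788797 ]
0.15 screw [172.68605578 115.03646828] nose [169.59808175  97.51896259] end [200.16482865 271.96247565] pivot [180.27380682 170.8788797 ]
```

View pics/m6.png

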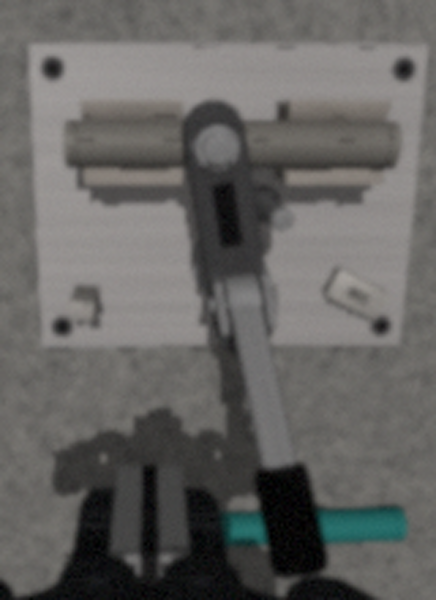

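Run:
```python
from h import *
P=np.array([.6122,.0400]);yaw=-.05
for n,f in(('w4',lambda q:(q-[130,60])*1.556),('w5',lambda q:(q-[200,60])*2.727)):
  c=load(n);R=np.array([[np.cos(yaw),-np.sin(yaw)],[np.sin(yaw),np.cos(yaw)]])
  for z in(.072,.01): print(n,'pin',f(w2pix(c,[*(P+R@[.03,-.0175]),z])).round())
  for h in ((.105,.095),(.105,-.095)): print('corner',f(w2pix(c,[*(P+R@h),.01])).round())
  for s in(0,.1,.2):
    u=np.array([np.cos(s+yaw),np.sin(s+yaw)]);print(s,'screw',f(w2pix(c,[*(P+.06*u),.085])).round(),'nose',f(w2pix(c,[*(P+.078*u),.076])).round())
```

```text
w4 pin [293. 366.]
w4 pin [268. 289.]
corner [ 45. 154.]
corner [432. 152.]
0 screw [258. 321.] nose [256. 263.]
0.1 screw [241. 322.] nose [234. 264.]
0.2 screw [224. 324.] nose [213. 267.]
w5 pin [287. 221.]
w5 pin [264. 204.]
corner [29. 44.]
corner [434.  43.]
0 screw [251. 148.] nose [249. 100.]
0.1 screw [236. 149.] nose [230. 101.]
0.2 screw [220. 151.] nose [210. 104.]
```

The pin line-up shows the push reached swing 0 (w4), but backing off sideways dragged the strap to about 0.2 (screw at (215,147) in this crop). A wide part of the finger was resting on the screw head. I'll push again a few mm higher and retreat straight up.

Emit:
{"name": "jog_arm", "arguments": {
  "commands": [
    {"travel": [35,-13,0],"rot": [0,0,0],"claw": 255},
    {"travel": [35,-13,0],"rot": [0,0,0],"claw": 255},
    {"travel": [0,0,50],"rot": [0,0,0],"claw": 255},
    {"travel": [0,0,50],"rot": [0,0,0],"claw": 255},
    {"travel": [0,0,30],"rot": [0,0,0],"claw": 255}
  ]
}}

```text
time: 7.55
tool_pos: [0.6795, 0.1028, 0.104]
tcp_rot: [3.139, -0.089, -0.009]
wrist_force: [-0.6, 0.8, -1.3]
width: -0.0
grip_force: 0.0
```

Emit:
{"name": "jog_arm", "arguments": {
  "commands": [
    {"travel": [0,0,20],"rot": [0,0,0],"claw": 255},
    {"travel": [0,0,14],"rot": [0,0,0],"claw": 255},
    {"travel": [0,0,0],"rot": [0,0,0],"claw": 255},
    {"travel": [0,0,0],"rot": [0,0,0],"claw": 255},
    {"travel": [0,0,0],"rot": [0,0,0],"claw": 255}
  ]
}}

```text
time: 8.05
tool_pos: [0.6825, 0.1034, 0.0774]
tcp_rot: [-3.14, 0.089, -0.005]
wrist_force: [-0.2, 0.0, -0.5]
width: 0.001
grip_force: 0.0
```

Emit:
{"name": "jog_arm", "arguments": {
  "commands": [
    {"travel": [0,0,4.5],"rot": [0,0,0],"claw": 255},
    {"travel": [0,8,0],"rot": [0,0,0],"claw": 255},
    {"travel": [0,8,0],"rot": [0,0,0],"claw": 255},
    {"travel": [0,6,0],"rot": [0,0,0],"claw": 255},
    {"travel": [0,6,0],"rot": [0,0,0],"claw": 255}
  ]
}}

```text
time: 8.55
tool_pos: [0.6791, 0.0744, 0.071]
tcp_rot: [3.14, -0.089, 0.0]
wrist_force: [-0.1, 0.3, -0.1]
width: 0.003
grip_force: 0.0
```

Emit:
{"name": "jog_arm", "arguments": {
  "commands": [
    {"travel": [0,5,0],"rot": [0,0,0],"claw": 255},
    {"travel": [0,5,0],"rot": [0,0,0],"claw": 255},
    {"travel": [0,3,0],"rot": [0,0,0],"claw": 255},
    {"travel": [0,0,0],"rot": [0,0,0],"claw": 255},
    {"travel": [0,0,0],"rot": [0,0,0],"claw": 255}
  ]
}}

```text
time: 9.05
tool_pos: [0.6784, 0.0622, 0.071]
tcp_rot: [3.14, -0.088, -0.0]
wrist_force: [0.9, 0.1, 1.8]
width: -0.005
grip_force: 0.4
```

Emit:
{"name": "jog_arm", "arguments": {
  "commands": [
    {"travel": [0,0,-2],"rot": [0,0,0],"claw": 255},
    {"travel": [0,2,0],"rot": [0,0,0],"claw": 255},
    {"travel": [0,1.5,0],"rot": [0,0,0],"claw": 255},
    {"travel": [0,1,0],"rot": [0,0,0],"claw": 255},
    {"travel": [0,0,0],"rot": [0,0,0],"claw": 255}
  ]
}}

```text
time: 9.55
tool_pos: [0.6783, 0.0579, 0.0728]
tcp_rot: [-3.14, 0.089, -0.001]
wrist_force: [1.8, 0.6, -0.8]
width: 0.003
grip_force: 0.8
```

Emit:
{"name": "jog_arm", "arguments": {
  "commands": [
    {"travel": [0,1,0],"rot": [0,0,0],"claw": 255},
    {"travel": [0,1,0],"rot": [0,0,0],"claw": 255},
    {"travel": [0,1,0],"rot": [0,0,0],"claw": 255},
    {"travel": [0,0,0],"rot": [0,0,0],"claw": 255},
    {"travel": [0,0,0],"rot": [0,0,0],"claw": 255}
  ]
}}

```text
time: 10.05
tool_pos: [0.6783, 0.0575, 0.0728]
tcp_rot: [-3.136, 0.089, -0.001]
wrist_force: [1.4, 9.3, -0.8]
width: -0.003
grip_force: 4.6
```

Firm on the stop now, at 9 N sideways with no vertical load. I'll release slightly and rise straight up.

Emit:
{"name": "jog_arm", "arguments": {
  "commands": [
    {"travel": [0,-3,0],"rot": [0,0,0],"claw": 255},
    {"travel": [0,-1,-10],"rot": [0,0,0],"claw": 255},
    {"travel": [0,0,-50],"rot": [0,0,0],"claw": 255},
    {"travel": [0,0,-50],"rot": [0,0,0],"claw": 255},
    {"travel": [0,0,-50],"rot": [0,0,0],"claw": 255}
  ]
}}

```text
time: 10.55
tool_pos: [0.6775, 0.058, 0.2348]
tcp_rot: [3.139, -0.089, -0.002]
wrist_force: [0.7, -0.5, 0.2]
width: -0.001
grip_force: 0.0
```

Emit:
{"name": "jog_arm", "arguments": {
  "commands": [
    {"travel": [-35,-5,0],"rot": [0,0,0],"claw": 255},
    {"travel": [-35,-5,0],"rot": [0,0,0],"claw": 255},
    {"travel": [0,0,0],"rot": [0,0,0],"claw": 255},
    {"travel": [0,0,0],"rot": [0,0,0],"claw": 255},
    {"travel": [0,0,0],"rot": [0,0,0],"claw": 255}
  ]
}}

```text
time: 11.05
tool_pos: [0.6097, 0.0722, 0.2334]
tcp_rot: [3.14, -0.089, 0.002]
wrist_force: [-0.2, 0.6, 0.7]
width: 0.002
grip_force: 0.0
```

Run:
```python
from h import *
c=shot('wrist','w6');print(monitor.read_state()['tool_pos'],monitor.read_state()['tcp_rot'])
P=np.array([.6122,.0400]);yaw=-.05;f=lambda q:(q-[200,60])*2.727
cv2.imwrite('pics/m7.png',cv2.resize(c['color'][60:280,200:360],(436,600),interpolation=cv2.INTER_CUBIC))
for s in(0,.1):
  u=np.array([np.cos(s+yaw),np.sin(s+yaw)]);print(s,'screw',f(w2pix(c,[*(P+.06*u),.085])).round(),'nose',f(w2pix(c,[*(P+.078*u),.076])).round(),'ends',[f(w2pix(c,[*(P-.11*np.cos(a)*u),.088+.11*np.sin(a)])).round() for a in(.7,.8,.9,1.)])
```

```text
[0.60984528 0.0723277  0.23313887] [ 3.14000646e+00 -8.91946721e-02  1.42499066e-03]
0 screw [231. 159.] nose [229. 110.] ends [array([242., 599.]), array([246., 595.]), array([250., 587.]), array([253., 575.])]
0.1 screw [215. 160.] nose [209. 111.] ends [array([266., 598.]), array([269., 594.]), array([271., 586.]), array([273., 574.])]
```

View pics/m7.png

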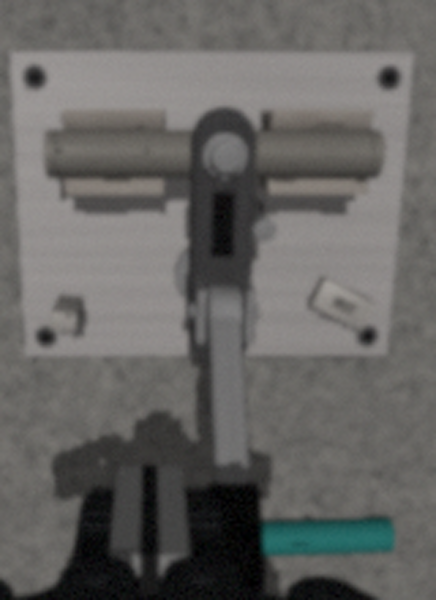

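The picture shows the strap square across the rod: screw at (225,155), nose at (225,108), and parallel to the fixture's x. I've now viewed 11 pictures, one over the limit of 10, so I'll view no more and go by state and force from here. Next, the fingertip goes over the lever.

Emit:
{"name": "jog_arm", "arguments": {
  "commands": [
    {"travel": [-26,16,0],"rot": [0,0,0],"claw": 255},
    {"travel": [-26,16,0],"rot": [0,0,0],"claw": 255},
    {"travel": [0,0,20],"rot": [0,0,0],"claw": 255},
    {"travel": [0,0,20],"rot": [0,0,0],"claw": 255},
    {"travel": [0,0,0],"rot": [0,0,0],"claw": 255}
  ]
}}

```text
time: 11.6
tool_pos: [0.5536, 0.0431, 0.1897]
tcp_rot: [3.14, -0.09, -0.009]
wrist_force: [-0.5, 0.2, -0.1]
width: -0.0
grip_force: 0.0
```

Emit:
{"name": "jog_arm", "arguments": {
  "commands": [
    {"travel": [0,0,10],"rot": [0,0,0],"claw": 255},
    {"travel": [0,0,10],"rot": [0,0,0],"claw": 255},
    {"travel": [0,0,10],"rot": [0,0,0],"claw": 255},
    {"travel": [0,0,0],"rot": [0,0,0],"claw": 255},
    {"travel": [0,0,0],"rot": [0,0,0],"claw": 255}
  ]
}}

```text
time: 12.1
tool_pos: [0.555, 0.0438, 0.1625]
tcp_rot: [3.14, -0.089, -0.001]
wrist_force: [0.3, 1.0, 0.5]
width: -0.004
grip_force: 0.0
```

Emit:
{"name": "jog_arm", "arguments": {
  "commands": [
    {"travel": [0,0,5],"rot": [0,0,0],"claw": 255},
    {"travel": [0,0,5],"rot": [0,0,0],"claw": 255},
    {"travel": [0,0,4],"rot": [0,0,0],"claw": 255},
    {"travel": [0,0,0],"rot": [0,0,0],"claw": 255},
    {"travel": [0,0,0],"rot": [0,0,0],"claw": 255}
  ]
}}

```text
time: 12.6
tool_pos: [0.5549, 0.0438, 0.1485]
tcp_rot: [3.14, -0.089, -0.001]
wrist_force: [-0.5, -0.3, 0.5]
width: -0.003
grip_force: 0.0
```

Run:
```python
from h import *
P=np.array([.6122,.0400]);yaw=-.05
c=load('s5')
for s in (.15,.2):
 for a in(.5,.6,.7,.8,.9,1.):
  u=np.array([np.cos(s+yaw),np.sin(s+yaw)]);g=lambda r:((w2pix(c,[*(P-r*np.cos(a)*u),.088+r*np.sin(a)])-[170,165])*5).round()
  print(s,a,'end',g(.11),'gripstart',g(.07))
print('pivot',((w2pix(c,[*P,.088])-[170,165])*5).round())
n=shot('side','s7')['color'];o=cv2.imread('pics/s5.png')
print('old/new gray around lever');g=cv2.cvtColor(n,6)
print(g[168:200,214:250:2])
```

```text
0.15 0.5 end [390.  91.] gripstart [328. 120.]
0.15 0.6 end [380.  75.] gripstart [321. 110.]
0.15 0.7 end [368.  60.] gripstart [314. 100.]
0.15 0.8 end [354.  46.] gripstart [305.  92.]
0.15 0.9 end [339.  33.] gripstart [296.  84.]
0.15 1.0 end [323.  21.] gripstart [286.  76.]
0.2 0.5 end [390.  88.] gripstart [328. 118.]
0.2 0.6 end [380.  72.] gripstart [322. 108.]
0.2 0.7 end [368.  57.] gripstart [314.  99.]
0.2 0.8 end [355.  43.] gripstart [306.  90.]
0.2 0.9 end [340.  31.] gripstart [296.  82.]
0.2 1.0 end [324.  19.] gripstart [286.  75.]
pivot [222. 170.]
old/new gray around lever
[[ 79  76  74  69  59  92 131 114  76  49  46  59 114 169 157 154 154 162]
 [ 72  74  71  65  63  74 126 151  99  49  48  76 120 172 162 154 141 147]
 [ 69  72  71  65  59  62 116 163 113  50  47  86 124 172 168 164 157 159]
 [ 72  73  70  68  60  61  96 160 117  50  50  88 123 169 171 172 173 173]
 [ 73  74  71  67  59  58  79 146 116  52  48  90 120 169 174 174 178 178]
 [ 69  72  71  64  60  51  74 151 119  51  52  91 123 169 176 179 178 178]
 [ 67  67  66  61  58  54  75 153 122  53  49  9
[... 1202 characters left out ...]
175 176 176 177 173 175]
 [176 178 179 169 145 139 120 107 109 130 151 162 170 177 176 178 173 172]
 [180 178 178 170 149 127 101  92  98 109 126 142 162 174 179 175 173 174]
 [181 182 177 161 138 122  90  83  91  97 108 122 142 164 176 177 178 175]
 [179 185 169 146 137 142 106  83  81  91 100 105 119 142 166 174 178 178]
 [179 174 149 139 157 167 142 105  83  82  91  99 106 119 143 166 177 179]
 [170 159 132 148 173 178 168 144 107  82  81  91  99 105 120 145 167 178]
 [151 143 120 162 179 180 179 167 143 107  82  82  89  95 106 122 148 167]
 [133 128 116 161 176 180 181 180 166 146 110  82  82  90  98 108 123 145]
 [125 117 109 160 176 179 180 181 176 171 146 112  90  80  89 100 105 120]]
```

The side image numbers put the grip end at about (242,178), so the lever is near 0.68 rad. The finger tip is just above it, so I'll go on down.

Emit:
{"name": "jog_arm", "arguments": {
  "commands": [
    {"travel": [0,0,5],"rot": [0,0,0],"claw": 255},
    {"travel": [0,0,5],"rot": [0,0,0],"claw": 255},
    {"travel": [0,0,2],"rot": [0,0,0],"claw": 255},
    {"travel": [0,0,0],"rot": [0,0,0],"claw": 255},
    {"travel": [0,0,0],"rot": [0,0,0],"claw": 255}
  ]
}}

```text
time: 13.15
tool_pos: [0.5548, 0.0437, 0.1363]
tcp_rot: [3.14, -0.089, -0.001]
wrist_force: [-0.6, -0.3, -1.0]
width: 0.002
grip_force: 0.0
```

Run:
```python
from h import *
n=shot('side','s8')['color'];o=cv2.imread('pics/s7.png')
g=cv2.cvtColor(n,6);print(g[172:204,214:256:2])
c=load('s5');P=np.array([.6122,.0400]);u=np.array([np.cos(.05),-np.sin(.05)])
for z in(.1363,):
  for x in(-.046,-.068): print('finger bottom',x,w2pix(c,[*(P+x*u),z]).round(1))
for a in(.4,.5,.6,.7,.8): print(a,[w2pix(c,[*(P-r*np.cos(a)*u),.088+r*np.sin(a)]).round(1) for r in(.07,.11)])
```

```text
[[ 71  73  68  67  59  54  58  91  70  49  44  56 107 167 173 176 177 179
  174 175 176]
 [ 68  72  70  66  60  53  65 131  98  47  47  68 115 169 177 177 180 180
  177 178 179]
 [ 65  68  66  62  60  53  72 151 116  53  49  82 120 171 179 180 180 177
  175 176 178]
 [ 62  65  60  60  57  49  80 158 122  53  49  90 123 174 180 182 180 174
  171 175 177]
 [ 57  59  59  55  56  49  87 164 119  54  49  91 124 176 179 180 178 174
  171 175 178]
 [ 57  58  54  58  55  50  97 169 120  49  50  89 126 176 182 182 179 175
  176 176 181]
 [ 52  52  58  54  55  51 102 163 123  52  50  88 124 174 180 182 181 179
  175 178 179]
 [ 54  53  53  52  53  52  91 143 120  55  48  83 124 176 180 180 178 179
  180 176 175]
 [ 61  54  55  54  55  61  88 116 111  53  47  83 123 177 179 167 167 179
  180 175 172]
 [ 76  59  53  58  63  75  91 101 104  57  50  83 124 174 166 140 143 175
  181 176 173]
 [107  73  74  76  85  91 102 119 107  59  52  85 119 161 138  98 111 169
  181 177 175]
 [142 112 111 115 118 118 130 151 128  76  68  90 113 130  97  64  98 168
  180 179 177]
 [166 150 150 153 154 155 160 17
[... 1373 characters left out ...]
121
  141 163 174]
 [120 112 107 152 174 179 179 182 181 182 171 149 114  83  81  90  96  99
  109 142 171]
 [112 112  98 131 158 176 180 179 183 184 179 171 143 107  83  82  92  90
   80 121 171]
 [115 107  82  97 123 162 181 181 183 180 179 175 163 143 106  81  80  80
   70 113 169]
 [107 103  73  76  89 143 180 181 179 178 176 176 171 164 141 110  89  74
   69 115 170]]
finger bottom -0.046 [229.5 184.8]
finger bottom -0.068 [237.1 185.6]
0.4 [array([236. , 192.4]), array([248.7, 188.6])]
0.5 [array([234.9, 190.2]), array([247.1, 185.1])]
0.6 [array([233.6, 188.1]), array([245. , 181.7])]
0.7 [array([232.1, 186.1]), array([242.7, 178.6])]
0.8 [array([230.5, 184.3]), array([240.1, 175.6])]
```

The lever is moving down with the finger: its end has shifted to about (245,182). I'll press on.

Emit:
{"name": "jog_arm", "arguments": {
  "commands": [
    {"travel": [-2,0,5],"rot": [0,0,0],"claw": 255},
    {"travel": [-2,0,5],"rot": [0,0,0],"claw": 255},
    {"travel": [-2,0,5],"rot": [0,0,0],"claw": 255},
    {"travel": [-2,0,5],"rot": [0,0,0],"claw": 255},
    {"travel": [-2,0,4],"rot": [0,0,0],"claw": 255}
  ]
}}

```text
time: 13.7
tool_pos: [0.545, 0.0443, 0.1122]
tcp_rot: [3.14, -0.089, 0.0]
wrist_force: [0.7, 0.1, 2.1]
width: 0.002
grip_force: 1.1
```

Emit:
{"name": "jog_arm", "arguments": {
  "commands": [
    {"travel": [-2,0,4],"rot": [0,0,0],"claw": 255},
    {"travel": [-2,0,4],"rot": [0,0,0],"claw": 255},
    {"travel": [-2,0,4],"rot": [0,0,0],"claw": 255},
    {"travel": [0,0,0],"rot": [0,0,0],"claw": 255},
    {"travel": [0,0,0],"rot": [0,0,0],"claw": 255}
  ]
}}

```text
time: 14.2
tool_pos: [0.5382, 0.0446, 0.1002]
tcp_rot: [3.14, -0.089, -0.003]
wrist_force: [-0.3, 0.8, -0.6]
width: -0.001
grip_force: 0.1
```

Emit:
{"name": "jog_arm", "arguments": {
  "commands": [
    {"travel": [0,0,2],"rot": [0,0,0],"claw": 255},
    {"travel": [0,0,2],"rot": [0,0,0],"claw": 255},
    {"travel": [0,0,1],"rot": [0,0,0],"claw": 255},
    {"travel": [0,0,1],"rot": [0,0,0],"claw": 255},
    {"travel": [0,0,0],"rot": [0,0,0],"claw": 255}
  ]
}}

```text
time: 14.7
tool_pos: [0.5387, 0.0447, 0.0948]
tcp_rot: [3.14, -0.089, -0.002]
wrist_force: [-2.2, 0.4, 2.9]
width: -0.003
grip_force: 1.6
```

Emit:
{"name": "jog_arm", "arguments": {
  "commands": [
    {"travel": [0,0,1],"rot": [0,0,0],"claw": 255},
    {"travel": [0,0,1],"rot": [0,0,0],"claw": 255},
    {"travel": [0,0,1],"rot": [0,0,0],"claw": 255},
    {"travel": [0,0,1],"rot": [0,0,0],"claw": 255},
    {"travel": [0,0,0],"rot": [0,0,0],"claw": 255}
  ]
}}

```text
time: 15.2
tool_pos: [0.5388, 0.0447, 0.094]
tcp_rot: [3.14, -0.089, -0.002]
wrist_force: [-12.0, -0.8, 23.4]
width: -0.003
grip_force: 11.9
```

At the stop: height 94 mm, force up to 23 N. I'll rise straight up and check with the side camera.

Emit:
{"name": "jog_arm", "arguments": {
  "commands": [
    {"travel": [0,0,-4],"rot": [0,0,0],"claw": 255},
    {"travel": [0,0,-20],"rot": [0,0,0],"claw": 255},
    {"travel": [0,0,-50],"rot": [0,0,0],"claw": 255},
    {"travel": [0,0,-50],"rot": [0,0,0],"claw": 255},
    {"travel": [0,0,0],"rot": [0,0,0],"claw": 255}
  ]
}}

```text
time: 15.7
tool_pos: [0.5451, 0.0448, 0.2235]
tcp_rot: [-3.139, 0.089, -0.026]
wrist_force: [0.6, -0.4, -0.1]
width: 0.002
grip_force: 0.0
```

Run:
```python
from h import *
st=monitor.read_state();print(st['tool_pos'],st['wrist_force'])
n=shot('side','s9')['color'];w=shot('wrist','w9')
g=cv2.cvtColor(n,6);print(g[188:216,222:262:2])
c=load('s9');P=np.array([.6122,.0400]);u=np.array([np.cos(.05),-np.sin(.05)])
for a in(0,.1,.2): print(a,[w2pix(c,[*(P-r*np.cos(a)*u),.088+r*np.sin(a)]).round(1) for r in(.07,.11)])
# strap swing in wrist image: score of dark strap
gw=cv2.cvtColor(w['color'],6)
for s in(-.1,-.05,0,.05,.1,.15,.2):
  v=[]
  for r in np.arange(.02,.075,.002):
    for b in(-.011,.011):
      x=P+r*np.array([np.cos(s-.05),np.sin(s-.05)])+b*np.array([-np.sin(s-.05),np.cos(s-.05)]);q=w2pix(w,[*x,.076]).round().astype(int);v.append(gw[q[1],q[0]])
  print(s,np.mean(v))
```

```text
[0.54512981 0.0448486  0.22348031] [ 0.60472423 -0.43817294 -0.06288369]
[[131 113 131 158 174 178 179 177 177 179 174 176 180 182 181 176 177 178
  178 177]
 [112  99 112 133 157 172 179 176 175 176 174 177 177 177 180 177 175 179
  179 176]
 [100  91 100 113 133 153 169 172 175 175 174 177 173 173 178 178 177 180
  179 179]
 [110  83  91  98 109 129 149 164 171 176 180 177 172 169 174 177 180 179
  178 176]
 [136  92  83  90  99 109 125 142 163 172 177 177 172 173 176 178 180 177
  173 177]
 [162 121  82  82  91  99 108 119 141 162 176 176 175 177 176 179 177 174
  174 177]
 [176 151 109  83  82  90  98 105 119 141 163 175 177 179 177 179 174 174
  172 175]
 [179 170 142 105  84  81  91  97 106 121 141 163 179 179 177 178 178 174
  173 177]
 [184 183 171 142 109  85  86  92 101 106 119 144 167 177 178 180 176 174
  175 177]
 [187 187 187 174 148 115 103 102  97  96 103 119 146 165 174 179 178 176
  177 178]
 [181 181 187 182 177 157 142 133 116  87  85  96 117 140 161 173 177 175
  178 178]
 [160 158 167 173 177 173 165 161 134  73  70  72  85 100 126 161 175 178
  179 174]
 [140 1
[... 948 characters left out ...]
6 170 162 195 192 179 177 178 177 178 182 177 176 175
  178 179]
 [214 219 207 180 150 155 156 198 185 178 178 180 177 181 180 176 177 180
  178 177]
 [197 194 184 151 140 165 180 202 164 173 179 181 177 178 178 177 177 177
  178 175]
 [187 166 157 144 166 198 211 198 142 165 176 181 178 178 176 177 180 179
  177 173]
 [196 168 163 167 202 220 220 179 128 163 174 180 176 176 176 176 179 176
  174 173]]
0 [array([237.9, 201.5]), array([251.7, 203. ])]
0.1 [array([237.8, 199.2]), array([251.5, 199.4])]
0.2 [array([237.4, 196.9]), array([251. , 195.7])]
-0.1 81.32142857142857
-0.05 81.21428571428571
0 69.96428571428571
0.05 65.69642857142857
0.1 79.73214285714286
0.15 85.0
0.2 86.80357142857143
```

```bash
python3 -c "
from workcell import workorder
print(workorder.finish_job())"
```

```text
the job is handed in; nothing more can be done
None
```

Job handed in: the strap is against its stop pin across the rod and the cam lever is pressed flat. The first push needed repeating because backing off dragged the strap to about 0.2 rad, I viewed 11 pictures against the limit of 10, and I did not check the rod or the other things after the lever press.

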